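# Hang the finished spectacles over the rail

### The job

Pick up the finished spectacles (the bridge is the best place to grip them) and hang them right way up over the flat bar of the hanging rail, near its middle, with both side arms lying squarely across the bar so that they balance about level, lenses on one side and ear ends on the other, either way round. Handle them gently: the frame cracks if it is squeezed with more than about 15 N, so grip softly, and lower them onto the bar before letting go instead of dropping or pressing them down. Leave the tray, bottle, case and screwdriver where they are.

Things in the scene. Friction and masses are not known exactly. Their poses are not given: they have to be found in the camera images.
- spectacles: Rigid black thick-framed spectacles, clear lenses, arms open, about 55 g, standing on rims and arm tips. Front 145 wide (y), 52 mm tall (z), rims 5 mm thick. Origin: under the bridge at the bottom of the rims, in the lens plane; +x runs back along the arms, z up. Arms at y = +-70 mm, 5 mm wide, straight from x = 6 to 104 mm at z = 40 to 48 mm, then bent down to tips at x = 142 mm, z = 0.
- bridge (a point): Top centre of the bridge, 52 mm above the spectacles' origin; same axes. The bridge is a block 11 mm thick (x, the way to pinch it), 22 mm wide (y), from z = 34 to 52 mm, with only thinner rims beside it and free space before and behind. Pinching its upper 11 mm keeps the fingertips above the bar when the arms rest on it.
- balance (a point): Point midway between the arms, level with their underside (x = 45, y = 0, z = 40 mm from the spectacles' origin); same axes. The centre of mass lies near this x, some 6 mm lower: with this point over the middle of the bar the spectacles rest level; up to 12 mm off along x they still balance.
- rail: Hanging rail fixed to the bench: flat aluminium bar 260 mm long (y), 28 mm wide (x), 12 mm thick, its top 130 mm above the bench, nothing above it; two 14 mm posts at y = +-118 mm with grey feet 110 (x) by 30 mm. Origin: on the bench under the middle of the bar.
- rail_top (a point): Middle of the bar's top face, 130 mm above the bench. Its y axis runs along the bar, x across it.
- job_tray: Bystander: grey open tray with two lens blanks, 100 x 190 x 35 mm, origin at the centre of its underside.
- spray: Bystander: white bottle, 54 mm diameter, 150 mm tall, standing, origin at the centre of its underside.
- case: Bystander: dark spectacle case, 160 (x) x 65 x 45 mm, origin at the centre of its underside.
- driver: Bystander: screwdriver, 150 mm long, lying along its x, on the bench near the robot.
There are look-alikes about, which are no part of the job. Leave any green or yellow look-alike of the spectacles alone.

How it is judged (in metres and radians):
On the way:
1. the spectacles, still held, are lowered to the bar: balance point less than 12 mm above its top and within 30 mm of its middle line (contact force between spectacles and the fingers above 0.5 N and z of balance in the frame of rail between 0.115 and 0.142 m and x of balance in the frame of rail between -0.03 and 0.03 m and y of balance in the frame of rail between -0.06 and 0.06 m), for 0.1 s.
At the end, for the whole second after the job is handed in: The spectacles rest on the bar, released and still: balance point within 25 mm of the bar's middle line, within 55 mm of its middle along the bar and within 15 mm of its top in height, upright within 0.5 rad, square across the bar within 0.35 rad, and no bystander moved by more than 30 mm (contact force between spectacles and rail above 0.15 N and x of balance in the frame of rail between -0.025 and 0.025 m and y of balance in the frame of rail between -0.055 and 0.055 m and z of balance in the frame of rail between 0.115 and 0.145 m and angle between spectacles's own z axis and vertical below 0.5 rad and angle between the y axis of spectacles and the y axis of rail, either way round below 0.35 rad and linear speed of spectacles below 0.03 m/s and angular speed of spectacles below 0.3 rad/s and distance of each of job_tray, spray, case, driver from where it was at the start of the episode below 0.03 m); the robot touches nothing.
It fails at once if the spectacles are squeezed hard (more than 18 N by each finger, 36 N for both added) (contact force between spectacles and the fingers above 36 N).
It fails at once if the spectacles are pressed or dropped hard onto the rail (more than 15 N) (contact force between spectacles and rail above 15 N).
It fails at once if the tray, bottle, case or screwdriver is disturbed (moved over 30 mm) (distance of any of job_tray, spray, case, driver from where it was at the start of the episode above 0.03 m).
It also fails if it takes over 43 s, if anything falls off the work surface, if the arm or the gripper's body presses on something with over 40 N, if the wrist force passes 120 N, or if a joint passes its speed limit or range.

### The arm

A 6-joint arm with a two-finger parallel gripper is mounted at the origin on the work surface. World frame = base frame: x ahead of the robot, y to its left, z up, the work surface at z = 0. Lengths are in mm, angles in rad, forces in N, time in s.
With the tool pointing down it reaches from about 250 to 800 mm from the base axis. Payload 3.9 kg.
Tool frame: the origin (TCP) lies at the very end of the fingers, on their centre line; the grasp point (between the pads) lies 19 mm behind it; z points along the fingers, y is the line along which they close (so a half turn about z gives the same grasp; the last joint's range is limited). The gripper opens to 85 mm and grips with 20 to 120 N. Pads are 22 mm wide; open, the fingers measure 114 mm over their backs; the gripper's body (76 mm by 85 mm) begins 54 mm behind the grasp point. The pads swing forward as they close: fully open they stand 13 mm farther back than shut.
Start: joints at [1.122, 0.26, -0.138, 1.173, 0, 1.571], TCP at [227.784, 473.001, 231.304] pointing down, gripper open.
Joint ranges: [-2.78, 2.78], [-0.83, 1.72], [-1.28, 1.37], [-1.9, 2.12], [-1.57, 1.48], [-3.14, 3.14]. Speed limits (rad/s): [2.57, 2.57, 3.14, 3.14, 3.14, 3.14].

### API

Orientations are given as [roll, pitch, yaw] about the fixed x, y, z axes, in that order (R = Rz(yaw) Ry(pitch) Rx(roll)).
In Python, from station import env, ik, get_state, capture, camera_model, order, nets gives the robot as it stands. Calls block until the motion is done:
- env.goto(position, orientation): joint-space move of the TCP to a pose.
- env.move_straight(position, velocity=150, ori=None, contact_N=None): straight line of the TCP; ori=None keeps the orientation; velocity is the mean speed in mm/s. With contact_N (N) it stops when the force on the tool has changed by that much, and returns True; else False.
- env.move_j(angles): joint-space move.
- env.set_gripper(opening, newtons=None): finger opening in mm; newtons is the grip in N (None keeps the last); returns when the fingers have stopped.
- env.wait(seconds).
- ik(position, orientation): joint angles nearest the present ones, or None.
- get_state(): the state.
- capture(name): name is "side" or "top"; returns (picture, depth): 480x640x3 uint8, red, green, blue; 480x640 float32, mm along the optical axis (not along the pixel's ray), 0 where there is no reading.
- camera_model(name): a dict with "fovy" (degrees; the focal length in pixels is half the picture's height over the tangent of half this angle, whatever the lens; pixels are square), "cx", "cy" (the principal point, pixels), "xyz" and "rotation" of the camera in the world. Camera axes: x right, y down, z forward; pixel columns grow to the right and rows downward; lengths in mm; the calibration is good to about 2 mm. A picture is of the moment at which its call begins. camera_model takes no time and is no camera call.
A pose or a line that the arm cannot do raises env.Unreachable and nothing moves.
- order.sign_off(): hands the job in; it is judged then, once.
Trained networks look in the newest picture that a camera, given by its name, has taken for a name from the list of things; names that differ only in an ending like _2 or _b are one class to them, and where a whole thing is asked for, a point or a joint stands for the part that bears it (a point fixed in the world has none). Each returns a list of dicts, best first, with "confidence" (0 to 1); they miss things now and then, are a little off and sometimes report something else, mostly with a low value. They report only what shows in the picture. A call takes as long as a camera call. They do not tell look-alikes from the thing itself.
- nets.boxes_of(label, camera): "xyz" ([x, y, z] in mm, in the coordinates of the camera as it stood for that picture, good to about 4 mm: the middle of the surface that is visible of it).
- nets.regions_of(label, camera): "pixels" (480x640 bool, what is visible of it).
The state is a dict: "time_s": time; "joint_positions": joint angles; "qd": joint speeds; "joint_efforts": joint torques, N m; "ee_pos": TCP position; "tcp_rot": TCP orientation; "contact_force": force on the tool from outside, world axes, zero at the start; "torque": the same for the moment, N m; "opening": finger opening in mm; "grasp_force": force on a finger pad.
Only numpy, scipy, OpenCV 4.12 (cv2) and the standard library are available. Lean on these libraries where they do the work, as an engineer would, in place of code of your own. Each camera call takes 0.05 s, during which the arm holds its last target. There are 200 camera calls.

## Working session

There is one attempt and no reset: what is moved stays moved. The work goes in short steps, each a Python script; the robot and the scene stay as the last script left them, time stands still between calls to the robot, and variables do not carry over. Pictures are saved under pics/ and viewed, at most 10 in all, crops included, and the job is handed in when it is done.

```bash
mkdir -p pics; cat > h.py <<'E'
import numpy as np, cv2
from station import env, ik, get_state, capture, camera_model, order, nets
def K(n):
    c=camera_model(n); return c,240/np.tan(np.radians(c["fovy"])/2)
def toworld(n,p):
    c=camera_model(n); R=np.array(c["rotation"])
    if R.shape!=(3,3):
        from scipy.spatial.transform import Rotation as Q; R=Q.from_euler("xyz",R).as_matrix()
    return np.asarray(p)@R.T+np.array(c["xyz"])
def cloud(n,d):
    c,f=K(n); v,u=np.indices(d.shape)
    return toworld(n,np.stack([(u-c["cx"])/f*d,(v-c["cy"])/f*d,d],-1))
E
python3 - <<'E'
from h import *
for n in("top","side"):
    p,d=capture(n); cv2.imwrite(f"pics/{n}.png",p[...,::-1]); np.save(f"{n}.npy",d); print(camera_model(n))
    for l in("spectacles","bridge","rail","job_tray","spray","case","driver"):
        for b in nets.boxes_of(l,n):
            P=np.array(b["xyz"]);c,f=K(n)
            print(n,l,round(b["confidence"],2),toworld(n,P).round(),(P[:2]/P[2]*f+[c["cx"],c["cy"]]).round())
print(get_state())
E
```

```text
{'fovy': 54.712702980842856, 'cx': 321.32279736832953, 'cy': 249.36405667967702, 'xyz': array([ 504.92949954,   11.37197626, 1137.85673484]), 'rotation': array([-3.07404641, -0.01893709, -1.59693797])}
top spectacles 0.79 [732. 262.  53.] [204. 187.]
top spectacles 0.75 [514. 210.  51.] [227. 279.]
top spectacles 0.63 [ 344. -223.   49.] [415. 347.]
top bridge 0.87 [517. 211.  47.] [227. 278.]
top bridge 0.79 [ 344. -224.   47.] [415. 347.]
top bridge 0.56 [734. 261.  50.] [204. 186.]
top rail 0.63 [ 527. -189.  129.] [404. 268.]
top job_tray 0.62 [805. -27.  15.] [325. 158.]
top spray 0.75 [594. 441. 100.] [119. 246.]
top case 0.61 [ 619. -459.   47.] [509. 227.]
top driver 0.97 [388.   3.  27.] [317. 330.]
top driver 0.37 [800. -27.  13.] [325. 160.]
{'fovy': 44.71424310504098, 'cx': 316.70606096206063, 'cy': 236.81980953092133, 'xyz': array([ 480.79013478, 1027.1657796 ,  980.73588763]), 'rotation': array([-2.27863998, -0.00830417, -3.02576733])}
side spectacles 0.86 [523. 221.  47.] [338. 326.]
side spectacles 0.86 [ 332. -213.   44.] [424. 208.]
side spectacles 0.82 [725. 275.  
[... 420 characters left out ...]
72.] [349. 213.]
{'time_s': 0.8, 'joint_positions': array([ 1.12205705e+00,  2.59959274e-01, -1.38079659e-01,  1.17266869e+00,
       -2.51358774e-05,  1.57078686e+00]), 'qd': array([0.00127447, 0.0003052 , 0.00115269, 0.00040147, 0.00026834,
       0.00065723]), 'joint_efforts': array([-2.13270323e-03, -4.05552614e+01,  2.54223526e+01,  8.61754270e-04,
        1.20344703e-04, -1.66636081e-06]), 'ee_pos': array([227.77443375, 473.03213495, 231.33340784]), 'tcp_rot': array([3.14150395e+00, 2.51367171e-05, 2.69286285e+00]), 'contact_force': array([-0.13377342,  0.78709861,  0.37279667]), 'torque': array([ 0.05153002,  0.01843007, -0.02554944]), 'grasp_force': 0.0, 'opening': 85.50731978790158}
```

View pics/top.png

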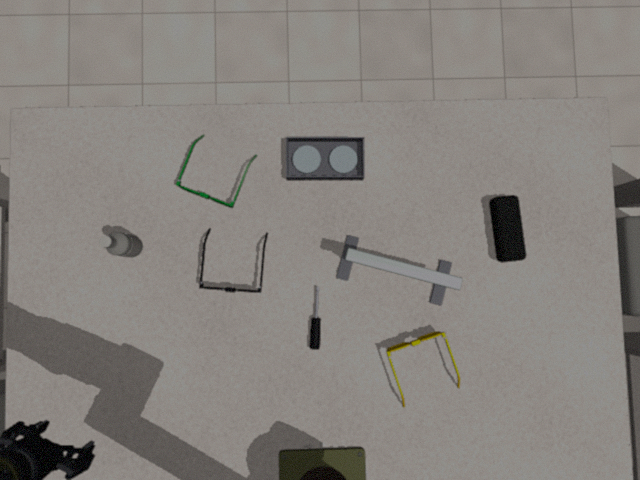

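View pics/side.png

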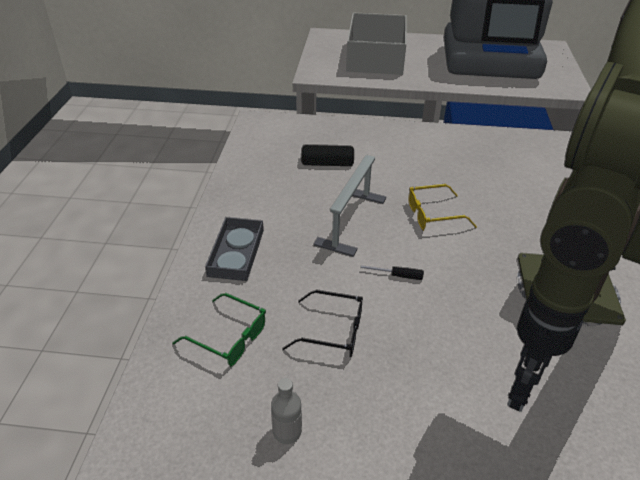

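The top picture shows three spectacles: green (212,175), black (233,265) and yellow (424,365). Only the black pair fits the description, so it is the target. The rail's bar runs from (347,255) to (460,283). Next I'll crop the black pair to confirm it, then measure it and the bar.

```bash
python3 - <<'E'
from h import *
p=cv2.imread("pics/top.png"); q=cv2.imread("pics/side.png")
a=cv2.resize(p[215:305,185:285],(500,450),interpolation=cv2.INTER_NEAREST)
cv2.imwrite("pics/crop.png",a)
d=np.load("top.npy");P=cloud("top",d)
v,u=np.indices(d.shape)
m=(u>190)&(u<280)&(v>220)&(v<300)&(P[...,2]>25)&(P[...,2]<70)
A=P[m]; print("glasses",m.sum(),A.min(0).round(1),A.max(0).round(1),np.percentile(A[:,2],[5,50,95]).round(1))
b=(u>190)&(u<280)&(v>220)&(v<300)&(d>0); print("bench z",np.percentile(P[b][:,2],[10,50,90]).round(1))
r=cv2.minAreaRect(A[:,:2].astype(np.float32)); print(r,cv2.boxPoints(r).round(1))
# per column arms / front
F=A[A[:,0]<530]; vx=cv2.fitLine(F[:,:2].astype(np.float32),cv2.DIST_HUBER,0,.01,.01).ravel(); print("front",vx, F.mean(0),F[:,1].min(),F[:,1].max())
for s in(1,-1):
    c=A[:,1].mean(); G=A[(A[:,0]>535)&(s*(A[:,1]-c)>30)]; print("arm",len(G),cv2.fitLine(G[:,:2].astype(np.float32),cv2.DIST_HUBER,0,.01,.01).ravel(),G.max(0),G.min(0))
for n in("top","side"):
    Q=cloud(n,np.load(n+".npy")); k=(Q[...,2]>123)&(Q[...,2]<138)&(Q[...,0]>420)&(Q[...,0]<640)&(Q[...,1]<0)&(Q[...,1]>-360)
    B=Q[k]; r=cv2.minAreaRect(B[:,:2].astype(np.float32)); print(n,"bar",k.sum(),r,np.median(B[:,2]),B[:,:2].mean(0),cv2.fitLine(B[:,:2].astype(np.float32),cv2.DIST_HUBER,0,.01,.01).ravel())
Q=cloud("side",np.load("side.npy"))
k=(Q[...,2]>30)&(Q[...,2]<70)&(abs(Q[...,0]-560)<95)&(abs(Q[...,1]-215)<100)
A2=Q[k];r=cv2.minAreaRect(A2[:,:2].astype(np.float32));print("side gl",k.sum(),r,A2.min(0),A2.max(0))
E
```

```text
glasses 453 [481.7 120.2  26.5] [625.4 275.4  57.7] [37.  49.3 54.5]
bench z [-1.4  1.5  5.2]
((551.2230224609375, 198.7561492919922), (146.45614624023438, 134.84375), 83.9360122680664) [[476.4 133.1]
 [610.5 118.8]
 [626.  264.5]
 [491.9 278.7]]
front [9.8523818e-02 9.9513471e-01 4.9158844e+02 2.0563535e+02] [496.78917127 202.24535157  50.19197196] 128.7904583588954 275.36338847501116
arm 106 [ 9.94933486e-01 -1.00535385e-01  5.79016846e+02  2.64907043e+02] [625.35901491 271.72428875  54.66805621] [536.57260491 258.38678109  26.50946488]
arm 79 [ 9.95182931e-01 -9.80351344e-02  5.71126465e+02  1.25558334e+02] [610.21415986 131.40062101  53.48236863] [535.47432821 120.23040609  26.76527492]
top bar 1527 ((526.0401611328125, -188.34991455078125), (259.844482421875, 28.22000503540039), 73.70829010009766) 130.96512696707077 [ 525.98790988 -187.54961663] [ 2.8076839e-01  9.5977557e-01  5.2591614e+02 -1.8761949e+02]
side bar 746 ((522.2193603515625, -186.77711486816406), (262.8319091796875, 29.841508865356445), 73.63790130615234) 131.54826130107642 [ 523.96346959 -175.28741532] [ 2.8274477e-01  9.5919520e-01  5.2391016e+02 -1.7482179e+02]
side gl 628 ((545.3494873046875, 199.65972900390625), (150.55296325683594, 131.80215454101562), 84.03791046142578) [476.53632955 120.34746792  30.09081039] [618.71310397 278.48582199  57.81266392]
```

View pics/crop.png

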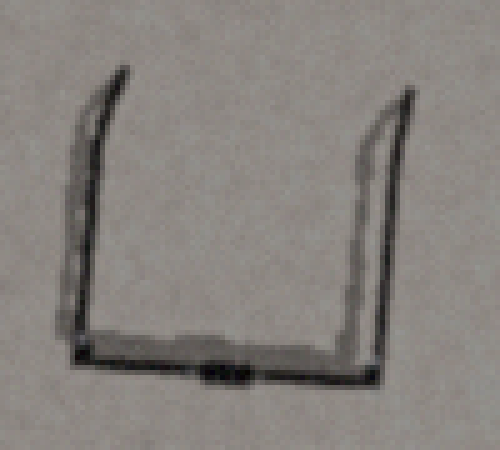

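The crop confirms the black spectacles: bridge at about (230,289) full-frame, arms running towards +x. The bar measures 260 x 28 at z 131, which matches its given size. Next I'll fix the bridge position from both cameras.

```bash
python3 - <<'E'
from h import *
ex=np.array([.995,-.0995]);ey=np.array([.0995,.995])
for n,win in(("top",(190,275,222,300)),("side",(275,370,285,360))):
    p=cv2.imread(f"pics/{n}.png").max(2); c,f=K(n); o=np.array(c["xyz"])
    v,u=np.indices(p.shape); m=(p<45)&(u>win[0])&(u<win[1])&(v>win[2])&(v<win[3])
    ray=toworld(n,np.stack([(u-c["cx"])/f,(v-c["cy"])/f,np.ones_like(u)],-1))-o
    for z in(52,46):
        X=(o+ray*((z-o[2])/ray[...,2])[...,None])[m][:,:2]
        L=np.c_[X@ex,X@ey]
        print(n,z,m.sum(),"y-range",np.percentile(L[:,1],[1,99]).round(1), "x min",np.percentile(L[:,0],[0,1,2,5]).round(1))
        mid=np.percentile(L[:,1],[1,99]).mean()
        B=L[(abs(L[:,1]-mid)<9)]; B=B[B[:,0]<L[:,0].min()+45]
        print("  bridge x",B[:,0].min().round(1),B[:,0].max().round(1),B[:,0].mean().round(1),"->",(B[:,0].mean()*ex+mid*ey).round(1))
for pos,psi in(((490,203,130),np.pi/2-.0995),((482,-175,205),np.pi/2-.2845)):
    for k in(0,-np.pi): print(ik(pos,[np.pi,0,psi+k]))
E
```

```text
top 52 188 y-range [178.4 322.9] x min [463.8 465.3 465.6 466.5]
  bridge x 463.8 471.1 468.0 -> [490.6 202.8]
top 46 188 y-range [179.  324.4] x min [463.6 465.1 465.4 466.3]
  bridge x 463.6 470.9 467.8 -> [490.5 203.9]
side 52 431 y-range [185.3 353.9] x min [457.1 457.5 458.  458.8]
  bridge x 457.2 465.6 461.3 -> [485.8 222.3]
side 46 431 y-range [179.5 349.3] x min [457.6 458.1 458.5 459.4]
  bridge x 457.7 466.1 461.9 -> [485.9 217.1]
[ 0.39276067  0.33285377 -0.31044017  0.92750239  0.          2.06305699]
[ 0.39276067  0.33285377 -0.31044017  0.92750239  0.         -1.07853566]
[-0.34827117  0.25208751 -0.21910817  1.09960064  0.          1.50702516]
[-0.34827117  0.25208751 -0.21910817  1.09960064  0.         -1.6345675 ]
```

```bash
python3 - <<'E'
from h import *
o=[np.pi,0,np.pi/2-.0995]
env.goto((488,203,120),o); env.move_straight((488,203,42.5),80)
print(get_state()["ee_pos"],get_state()["time_s"])
for w in(30,20,16,14,12.5,11.5,11,10.5):
    env.set_gripper(w,20); s=get_state(); print(w,round(s["opening"],2),round(s["grasp_force"],2),s["contact_force"].round(2),round(s["time_s"],2))
    if s["grasp_force"]>2.5: break
p,d=capture("side"); cv2.imwrite("pics/grip.png",cv2.resize(p[240:400,250:450,::-1],(800,640))[:600])
E
```

```text
[488.48765175 203.19324481  42.96988534] 3.3667
30 29.94 0.0 [0.2  0.65 0.24] 3.94
20 19.99 0.0 [ 0.27  1.13 -0.42] 4.2
16 15.88 0.0 [ 0.22 -0.2   0.51] 4.42
14 13.8 0.07 [-0.52  0.32  0.53] 4.63
12.5 12.48 0.02 [-0.27 -0.05 -0.26] 4.85
11.5 11.81 0.0 [ 0.59  0.23 -0.31] 5.07
11 11.22 0.25 [-0.29  0.12  0.15] 5.28
10.5 10.9 9.07 [ 0.58  0.12 -0.31] 5.5
```

View pics/grip.png

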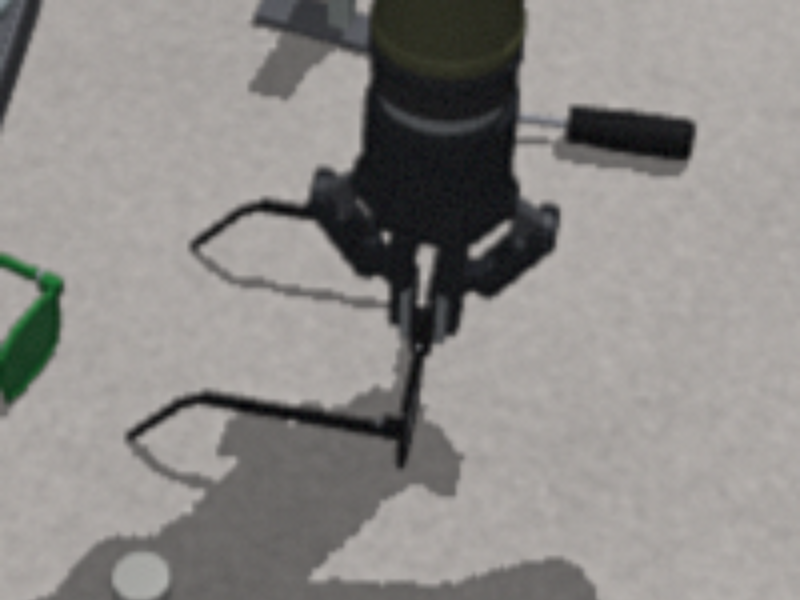

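The picture shows the bridge between the pads with both arms free (opening 10.9 mm, about 9 N). Next I'll lift and carry to above the bar.

```bash
python3 - <<'E'
from h import *
def S(t): s=get_state(); print(t,round(s["opening"],2),round(s["grasp_force"],2),s["contact_force"].round(2),s["ee_pos"].round(1),round(s["time_s"],2))
env.move_straight((488.5,203.2,60),30); S("lift")
env.move_straight((488,203,210),100); S("up")
t=-.2845; ex=np.array([np.cos(t),np.sin(t)]); g=np.array([524.,-187.5])-45*ex
env.move_straight((*g,210),110,ori=[np.pi,0,np.pi/2+t]); S("over")
for n in("top","side"):
    p,d=capture(n); np.save(n+"2.npy",d); cv2.imwrite(f"pics/{n}2.png",p[...,::-1])
a,b=[cv2.imread(f"pics/{n}2.png") for n in("top","side")]
cv2.imwrite("pics/over.png",np.hstack([cv2.resize(a[190:330,310:490],(400,311)),cv2.resize(b[80:220,280:460],(400,311))]))
E
```

```text
lift 10.72 9.0 [ 0.46 -0.29 -1.01] [488.5 203.2  60. ] 6.28
up 10.73 9.0 [-0.21 -0.63 -1.54] [487.6 202.8 209.3] 7.93
over 10.57 9.0 [ 0.43  0.96 -1.34] [ 480.8 -174.7  210. ] 11.52
```

View pics/over.png

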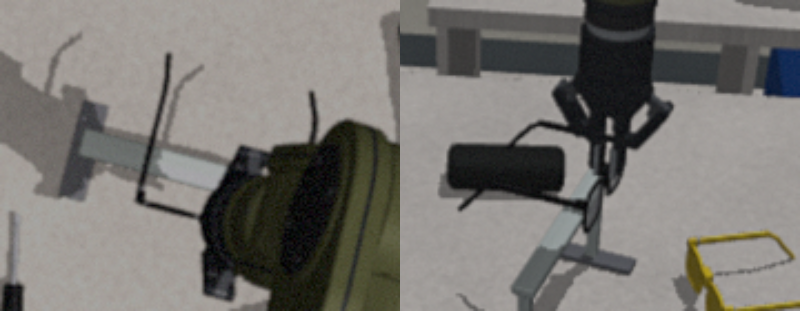

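Both views show the spectacles held above the bar, lenses on the robot side. I'll check the pitch and yaw of the visible arm before lowering.

```bash
python3 - <<'E'
from h import *
P=cloud("top",np.load("top2.npy")); t=-.2845; ex=np.array([np.cos(t),np.sin(t)]); ey=np.array([-ex[1],ex[0]])
L=(P[...,:2]-np.array([480.8,-174.7])); x=L@ex; y=L@ey; z=P[...,2]
m=(z>150)&(z<235)&(y>55)&(y<90)&(x>-20)&(x<150)
for a in range(-10,150,15):
    k=m&(x>=a)&(x<a+15); print(a,k.sum(),np.median(z[k]).round(1),np.median(y[k]).round(1)) if k.sum() else 0
print(get_state()["tcp_rot"])
E
```

```text
-10 29 216.7 63.5
5 28 216.7 71.9
20 21 216.1 72.7
35 22 216.4 73.0
50 22 216.5 72.8
65 19 215.1 72.9
80 23 216.3 72.9
95 21 216.1 73.2
110 19 207.2 72.6
125 16 189.0 73.6
140 5 177.9 72.6
[ 3.14158107e+00 -1.51005896e-05  1.28663983e+00]
```

Arms are level (about 216 mm along their length) and square, with the underside about 77 mm above the bar, so contact is expected at TCP z near 133.

```bash
python3 - <<'E'
from h import *
def S(t): s=get_state(); print(t,round(s["opening"],2),round(s["grasp_force"],2),s["contact_force"].round(2),s["ee_pos"].round(1),round(s["time_s"],2))
x,y=480.8,-174.7
env.move_straight((x,y,140),50); env.wait(.3); S("near")
print(env.move_straight((x,y,130.5),6,contact_N=1.8)); S("touch")
env.wait(.2); S("w")
for n in("top","side"):
    p,d=capture(n); np.save(n+"3.npy",d); cv2.imwrite(f"pics/{n}3.png",p[...,::-1])
P=cloud("top",np.load("top3.npy")); t=-.2845; ex=np.array([np.cos(t),np.sin(t)]); ey=np.array([-ex[1],ex[0]])
L=(P[...,:2]-np.array([x,y])); X=L@ex; Y=L@ey; z=P[...,2]
m=(z>133)&(z<160)&(Y>60)&(Y<85)
for a in range(-5,105,15):
    k=m&(X>=a)&(X<a+15); print(a,k.sum(),np.median(z[k]).round(1) if k.sum() else 0)
E
```

```text
near 11.06 9.0 [ 0.78 -0.13 -1.67] [ 480.9 -174.7  140.1] 13.47
True
touch 10.99 9.53 [ 1.06 -0.09  4.02] [ 480.7 -174.7  132.2] 14.64
w 10.5 9.83 [ 0.31 -1.22  2.99] [ 480.7 -174.6  132. ] 14.84
-5 24 139.6
10 21 139.6
25 19 137.0
40 32 137.1
55 21 139.0
70 17 138.6
85 17 140.3
100 17 137.6
```

Contact came at TCP z 132, as predicted, with about 4 N. Next I'll relieve the load slightly, open gently and retreat.

```bash
python3 - <<'E'
from h import *
def S(t): s=get_state(); print(t,round(s["opening"],2),round(s["grasp_force"],2),s["contact_force"].round(2),s["ee_pos"].round(1),round(s["time_s"],2))
x,y=480.7,-174.7
env.move_straight((x,y,132.4),5); S("relieve")
for w in(11.5,12.5,14,18,26): env.set_gripper(w,20); S(w)
env.wait(.3)
env.move_straight((x,y,160),30); env.move_straight((x,y,240),100)
env.move_straight((x-130,y+40,260),120); env.wait(.5); S("clear")
for n in("top","side"):
    p,d=capture(n); np.save(n+"4.npy",d); cv2.imwrite(f"pics/{n}4.png",p[...,::-1])
a,b=[cv2.imread(f"pics/{n}4.png") for n in("top","side")]
cv2.imwrite("pics/end.png",np.hstack([cv2.resize(a[190:330,310:490],(400,311)),cv2.resize(b[110:250,280:460],(400,311))]))
P=cloud("top",np.load("top4.npy")); t=-.2845; ex=np.array([np.cos(t),np.sin(t)]); ey=np.array([-ex[1],ex[0]])
L=(P[...,:2]-np.array([526,-188.3])); X=L@ex; Y=L@ey; z=P[...,2]
for s in(1,-1):
    m=(z>115)&(z<165)&(s*Y>50)&(s*Y<90)
    for c in range(-60,76,15):
        k=m&(X>=c)&(X<c+15); k&=(abs(c+7.5)>15)|(z>134); print(s,c,k.sum(),(np.median(z[k]).round(1),np.median(Y[k]).round(1)) if k.sum() else 0)
E
```

```text
relieve 10.73 9.39 [ 2.01 -0.35  2.06] [ 480.7 -174.7  132.2] 15.37
11.5 11.52 0.16 [ 0.   -0.19 -1.32] [ 479.9 -174.4  131.9] 15.58
12.5 12.85 0.0 [-0.4   0.11 -0.5 ] [ 480.1 -174.5  132. ] 15.8
14 14.04 0.0 [0.26 0.69 0.72] [ 480.6 -174.6  132.3] 16.02
18 17.88 0.0 [ 0.66 -1.15 -0.87] [ 480.7 -174.7  132.4] 16.23
26 25.95 0.0 [ 0.14 -0.42  0.67] [ 480.7 -174.7  132.4] 16.48
clear 26.6 0.0 [ 0.22 -0.23  0.35] [ 350.7 -134.7  260. ] 20.59
1 -60 15 (np.float64(140.3), np.float64(63.2))
1 -45 34 (np.float64(140.9), np.float64(71.0))
1 -30 18 (np.float64(138.6), np.float64(73.3))
1 -15 20 (np.float64(138.5), np.float64(73.0))
1 0 23 (np.float64(137.8), np.float64(72.6))
1 15 20 (np.float64(139.1), np.float64(73.2))
1 30 17 (np.float64(139.8), np.float64(73.3))
1 45 17 (np.float64(138.3), np.float64(73.4))
1 60 16 (np.float64(132.3), np.float64(73.1))
1 75 9 (np.float64(119.1), np.float64(72.9))
-1 -60 11 (np.float64(138.3), np.float64(-61.6))
-1 -45 35 (np.float64(139.9), np.float64(-64.2))
-1 -30 21 (np.float64(137.9), np.float64(-66.3))
-1 -15 23 (np.float64(137.4), np.float64(-66.8))
-1 0 22 (np.float64(138.5), np.float64(-66.9))
-1 15 19 (np.float64(139.5), np.float64(-65.5))
-1 30 20 (np.float64(138.5), np.float64(-66.4))
-1 45 20 (np.float64(137.8), np.float64(-65.9))
-1 60 19 (np.float64(132.1), np.float64(-66.7))
-1 75 8 (np.float64(119.1), np.float64(-66.1))
```

View pics/end.png

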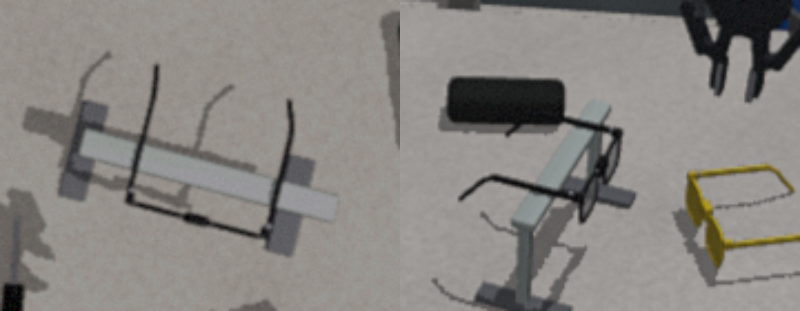

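The spectacles hang level and square over the bar, offset about 3 mm along it, and the gripper is clear.

```bash
python3 -c "
from h import *
print(order.sign_off())"
```

```text
the job is handed in; nothing more can be done
None
```

The black spectacles hang level and square over the middle of the bar, released with the gripper clear, and I handed the job in after about 21 s of the 43 s allowed (no verdict was returned).

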